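Pop open the fuse hatch of the key cutter

TASK

A polish tin has been left on the small hatch of the key-cutting machine. With a fingertip, slide the tin along the deck until it stands flat on the bare part to the right of the small hatch, wholly clear of that hatch, without lifting it. Then press the small hatch once at its dark spot until the latch lets go, let it pop up and leave it standing open; do not press the larger hatch or disturb anything else, and grasp nothing.

Things in the scene. Friction and masses are not known exactly. Their poses are not given: they have to be found in the camera images.
- machine: low grey key-cutting machine, fixed. Origin: centre of its underside on the bench; x from its front (robot side) to its back, y to its left, z up. Casing x -110 to 110, y -145 to 145 mm, deck at z = 55. Two plain steel hatches lie in the deck, tops 1 mm proud: SMALL (x -90 to -13, y -30 to 30) and larger (same x, y 45 to 135). Cutter head behind x = 7, left of y = -55, 42 mm above the deck
- bare_deck (a point): middle of the bare part of the deck, right of the small hatch (machine x -51, y -85, z 55 mm); axes as the machine's. The bare part runs from y = -30 to a rim, 6 mm high, whose inner face is at machine y = -140; a like rim along its front edge has its inner face at machine x = -106
- tin: round flat aluminium polish tin with a darker lid, 50 mm diameter (51 over the lid), 20 mm tall, about 70 g, standing on the small hatch. Origin: centre of its underside
- hatch (a joint): small hatch, 77 x 60 x 3 mm plate hinged at its far edge (machine x = -12): angle 0 = latched, level; negative = pressed in; positive = front edge up. Push-push latch: pressed at its spot against 3 to 5 N to -0.12 rad (7.5 mm) or deeper (firm stop -0.14 rad, 8.7 mm) and let go, it springs up to 0.5 rad and stays. Pressed less, it stays latched; pressed when open, it shuts
- hatch_press (a point): centre of a flat dark round spot, 20 mm diameter, on top of the small hatch, 16 mm behind its front edge and midway across: the place to press. It moves with the hatch. Shut, it lies at x -74, y 0, z 56 mm in the machine's frame
- swarf (a joint): angle of the larger hatch (77 x 90 mm steel plate with a like spot, sprung): 0 = level, negative = pressed down. To be left alone
- oiler: small white plastic oil bottle with a black cap, 26 mm diameter, 65 mm tall, standing on the machine's deck towards the back of the bare right part. Origin: on its underside. Bystander
- padlock: brass padlock, 26 x 45 x 20 mm, lying on the bench to the right of the machine. Origin: on its underside. Bystander
- glue: steel glue can, 60 mm diameter, 120 mm tall, on the bench to the left of the machine. Origin: on its underside. Bystander
- hammer: hammer, 240 mm long, lying on the bench in front of the machine on the left. Origin: on its underside. Bystander
- brush: wooden shoe brush, 150 x 45 x 40 mm, on the bench in front of the machine on the right. Origin: on its underside. Bystander
- mug: white mug, 80 mm diameter, 90 mm tall, on the bench to the right of the machine. Origin: on its underside. Bystander
- last: wooden shoe last, about 220 x 75 x 50 mm, on the bench to the left of the machine. Origin: on its underside. Bystander
Not all that is in view belongs to the job. Several things have the shape of the tin; the one meant has the colours described above.

How it is judged:
By the outcome, as a careful person would: the job done as asked, in the order asked, and still so for the second after the job is handed in, with the robot touching nothing.
It also fails if it takes over 48 s, if anything falls off the work surface, if the arm or the gripper's body presses on something with over 40 N, if the wrist force passes 120 N, or if a joint passes its speed limit or range.

ROBOT

A 6-joint arm with a two-finger parallel gripper is mounted at the origin on the work surface. World frame = base frame: x ahead of the robot, y to its left, z up, the work surface at z = 0. Lengths are in m, angles in rad, forces in N, time in s.
With the tool pointing down it reaches from about 0.275 to 1 m from the base axis. Payload 8.4 kg.
Tool frame: the origin (TCP) lies between the finger pads; the fingertips stand 25 mm ahead of it and the grasp point (between the pads) lies 6 mm ahead of it (bot.finger_overhang is the distance from the TCP to the fingertips, in m); z points along the fingers, y is the line along which they close (so a half turn about z gives the same grasp; the last joint's range is limited). The gripper opens to 85 mm and grips with 20 to 120 N. Pads are 22 mm wide; open, the fingers measure 114 mm over their backs; the gripper's body (76 mm by 85 mm) begins 54 mm behind the grasp point. The pads swing forward as they close: fully open they stand 13 mm farther back than shut.
Start: joints at [-1.137, 0.353, 1.633, -0, 1.155, -0.002], TCP at [0.264, -0.567, 0.256] pointing down, gripper open.
Joint ranges: [-2.63, 2.63], [-0.92, 2.1], [0.06, 2.66], [-1.3, 4.44], [0, 2.69], [-3.02, 3.02]. Speed limits (rad/s): [2.22, 2.22, 2.79, 3.14, 3.14, 3.14].

INTERFACE

Orientations are given as a rotation vector (axis times angle).
In Python, from plant import bot gives the robot as it stands. Calls block until the motion is done:
- bot.move_pose(position, orientation): joint-space move of the TCP to a pose.
- bot.move_straight(position, max_speed=0.15, rotation=None, guard=None): straight line of the TCP; rotation=None keeps the orientation; max_speed is the mean speed in m/s. With guard (N) it stops when the force on the tool has changed by that much, and returns True; else False.
- bot.goto_joints(angles): joint-space move.
- bot.command_gripper(opening, effort=None): finger opening in m; effort is the grip in N (None keeps the last); returns when the fingers have stopped.
- bot.sleep(seconds).
- bot.ik(position, orientation): joint angles nearest the present ones, or None.
- bot.camera(name): name is "scene" or "top"; returns a dict with "img" (480x640x3 uint8, red, green, blue), "vertical_fov" (degrees; the focal length in pixels is half the picture's height over the tangent of half this angle, whatever the lens; pixels are square), "cx", "cy" (the principal point, pixels), "extrinsics" (4x4, takes a point from camera to world coordinates). Camera axes: x right, y down, z forward; pixel columns grow to the right and rows downward; lengths in m; the calibration is good to about 2 mm. A picture is of the moment at which its call begins. There is no depth.
A pose or a line that the arm cannot do raises bot.Unreachable and nothing moves.
- bot.close_job(): hands the job in; it is judged then, once.
Trained networks look in a picture, given as the dict that the camera call returned (one of the last four; its "shot" number tells which), for a name from the list of things; names that differ only in an ending like _2 or _b are one class to them, and where a whole thing is asked for, a point or a joint stands for the part that bears it (a point fixed in the world has none). Each returns a list of dicts, best first, with "p" (0 to 1); they miss things now and then, are a little off and sometimes report something else, mostly with a low value. They report only what shows in the picture. A call takes as long as a camera call. They do not tell look-alikes from the thing itself.
- bot.silhouettes(thing, picture): "pixels" (480x640 bool, what is visible of it) and "point" ([column, row] in pixels, amid what is visible of it).
- bot.pinpoint(thing, picture): "point" ([column, row] in pixels: a listed point, or the origin of a listed thing).
Readings, each from a call of its own:
- bot.current_time(): time.
- bot.current_joint_pos(): joint angles.
- bot.current_qvel(): joint speeds.
- bot.current_effort(): joint torques, N m.
- bot.current_tool_pos(): TCP position.
- bot.current_tcp_rot(): TCP orientation.
- bot.current_ft_force(): force on the tool from outside, world axes, zero at the start.
- bot.current_moment(): the same for the moment, N m.
- bot.current_opening(): finger opening in m.
- bot.current_gripper_force(): force on a finger pad.
Only numpy, scipy, OpenCV 4.12 (cv2) and the standard library are available. Lean on these libraries where they do the work, as an engineer would, in place of code of your own. Each camera call takes 0.05 s, during which the arm holds its last target. There are 200 camera calls.

## Working session

There is one attempt and no reset: what is moved stays moved. The work goes in short steps, each a Python script; the robot and the scene stay as the last script left them, time stands still between calls to the robot, and variables do not carry over. Pictures are saved under pics/ and viewed, at most 10 in all, crops included, and the job is handed in when it is done.

```bash
mkdir -p pics; cat > h.py <<'E'
import numpy as np, cv2
from plant import bot
def ray(c,p):
    f=240/np.tan(np.radians(c["vertical_fov"])/2)
    E=np.array(c["extrinsics"]); d=E[:3,:3]@np.array([(p[0]-c["cx"])/f,(p[1]-c["cy"])/f,1]); return E[:3,3],d
def onz(c,p,z):
    o,d=ray(c,p); return o+d*(z-o[2])/d[2]
def proj(c,P):
    f=240/np.tan(np.radians(c["vertical_fov"])/2)
    E=np.array(c["extrinsics"]); q=E[:3,:3].T@(np.array(P)-E[:3,3]); return np.array([c["cx"]+f*q[0]/q[2],c["cy"]+f*q[1]/q[2]])
def save(c,n): cv2.imwrite("pics/"+n,c["img"][:,:,::-1])
E
python3 - <<'E'
from h import *
Z=dict(machine=0,bare_deck=.055,tin=.056,hatch_press=.056,oiler=.055)
for n in("scene","top"):
    c=bot.camera(n); save(c,n+"0.png"); print(n,np.array(c["extrinsics"])[:3,3].round(3))
    for t,z in Z.items():
        for r in bot.pinpoint(t,c)[:4]: print(t,round(r["p"],2),np.round(r["point"],1),onz(c,r["point"],z).round(4))
    for r in bot.silhouettes("tin",c)[:4]: print("sil tin",round(r["p"],2),np.round(r["point"]),onz(c,r["point"],.076).round(4),r["pixels"].sum())
print(bot.current_time())
E
```

```text
scene [ 1.174 -0.285  0.715]
machine 0.56 [253.4 285.3] [ 0.5487 -0.0813  0.    ]
machine 0.49 [131.1 303.7] [ 0.4771 -0.2911  0.    ]
bare_deck 0.38 [140.7 352.7] [ 0.6357 -0.3031  0.055 ]
tin 0.89 [191.6 405.5] [ 0.7601 -0.2651  0.056 ]
tin 0.8 [377.8 338.6] [0.7977 0.0242 0.056 ]
tin 0.79 [319.8 350.7] [ 0.7716 -0.0649  0.056 ]
tin 0.62 [239.4 253.4] [ 0.5128 -0.087   0.056 ]
hatch_press 0.64 [234.9 240.9] [ 0.4773 -0.0811  0.056 ]
hatch_press 0.44 [316. 227.] [0.5208 0.0701 0.056 ]
hatch_press 0.43 [256.1 284. ] [ 0.5973 -0.092   0.056 ]
hatch_press 0.25 [241.3 249.7] [ 0.5055 -0.0801  0.056 ]
oiler 0.92 [205.9 324.4] [ 0.6351 -0.1976  0.055 ]
sil tin 0.95 [190. 400.] [ 0.7634 -0.2646  0.076 ] 1033
sil tin 0.91 [379. 333.] [0.8016 0.022  0.076 ] 765
sil tin 0.64 [319. 348.] [ 0.7786 -0.0705  0.076 ] 828
sil tin 0.6 [242. 245.] [ 0.5154 -0.0805  0.076 ] 611
top [0.515 0.054 1.017]
machine 0.74 [383.4 255.1] [ 0.5536 -0.0749  0.    ]
machine 0.21 [441.8 209.3] [ 0.6522 -0.2089  0.    ]
bare_deck 0.63 [428.3 278.4] [ 0.5    -0.1601  0.055 ]
tin 0.82 [370.2 172.5] [ 0.728  -0.0462  0.056 ]
tin 0.78 [389.9 280.6] [ 0.4976 -0.0795  0.056 ]
tin 0.73 [466.3 175.8] [ 0.7145 -0.2492  0.056 ]
tin 0.56 [321.8 162.9] [0.7519 0.0561 0.056 ]
hatch_press 0.76 [396.  289.5] [ 0.4787 -0.0915  0.056 ]
oiler 0.76 [438.9 209.5] [ 0.6446 -0.1885  0.055 ]
sil tin 0.75 [318. 161.] [0.751  0.0631 0.076 ] 387
sil tin 0.69 [370. 172.] [ 0.7244 -0.0433  0.076 ] 411
sil tin 0.64 [392. 280.] [ 0.4999 -0.0815  0.076 ] 530
sil tin 0.56 [466. 171.] [ 0.7204 -0.2434  0.076 ] 434
0.7
```

```bash
python3 - <<'E'
import cv2
a=cv2.imread("pics/top0.png")[170:350,290:490]; b=cv2.imread("pics/scene0.png")[180:420,100:400]
cv2.imwrite("pics/tc.png",cv2.resize(a,None,fx=3.3,fy=3.3,interpolation=2)); cv2.imwrite("pics/sc.png",cv2.resize(b,None,fx=2.5,fy=2.5,interpolation=2))
E
```

```text
(no output)
```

View pics/tc.png

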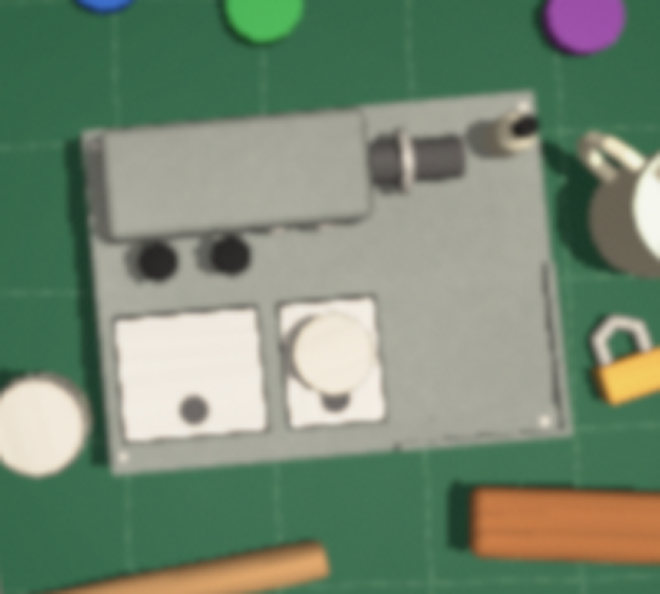

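View pics/sc.png

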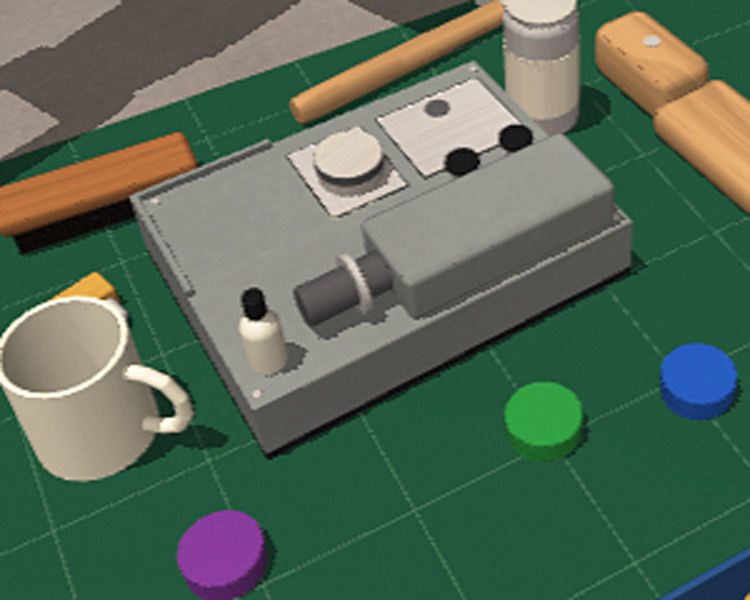

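The tin (pale with a dark side, at the small hatch) sits around top pixel (391,277), covering the hatch behind the dark spot. The dark spot is at about (392,291). The coloured discs behind the machine are look-alikes. I'll fit the machine's pose to the hatch and deck corners in both views.

```bash
python3 - <<'E'
from h import *
from scipy.optimize import least_squares
ct=bot.camera("top"); cs=bot.camera("scene")
S=[(-13,30),(-13,-30),(-90,-30),(-90,30)];L=[(-13,135),(-13,45),(-90,45),(-90,135)]
T=[(279,303),(374,296),(386,420),(290,429),(113,318),(256,307),(268,432),(125,442),(195,410)]
M=S+L+[(-74,90)]
obs=[(ct,np.array([290,170])+np.array(t)/3.3,(m[0],m[1],56)) for t,m in zip(T,M)]
obs+=[(ct,np.array([290,170])+np.array(t)/3.3,m) for t,m in[((533,92),(110,-145,55)),((113,473),(-110,145,55))]]
obs+=[(cs,np.array([100,180])+np.array(t)/2.5,m) for t,m in[((287,156),(-90,-30,56)),((337,215),(-13,-30,56)),((407,186),(-13,30,56)),((377,119),(-90,45,56)),((478,79),(-90,135,56)),((437,107),(-74,90,56)),((427,178),(-13,45,56))]]
def W(v,m):
    c,s=np.cos(v[2]),np.sin(v[2]); return np.array([v[0]+(c*m[0]-s*m[1])/1e3,v[1]+(s*m[0]+c*m[1])/1e3,m[2]/1e3])
f=lambda v:np.concatenate([proj(c,W(v,m))-p for c,p,m in obs])
r=least_squares(f,[.55,-.075,0.08],loss="soft_l1"); v=r.x; print(v.round(4)); print(f(v).reshape(-1,2).round(1).tolist())
np.save("m.npy",v)
print("press",W(v,(-74,0,56)),"bare",W(v,(-51,-85,55)))
# tin top disc
R=lambda a:np.array([[np.cos(a),-np.sin(a)],[np.sin(a),np.cos(a)]])
for c in(ct,cs):
    for s in bot.silhouettes("tin",c):
        P=onz(c,s["point"],.066)
        q=R(v[2]).T@(P[:2]-v[:2])*1e3
        if abs(q[0]+51)<45 and abs(q[1])<50:
            # fit silhouette with disc
            px=s["pixels"]
            def mask(t):
                pts=[]
                for z in(56,76):
                    for a in np.linspace(0,6.28,40): pts.append(proj(c,W(v,(t[0]+25.3*np.cos(a),t[1]+25.3*np.sin(a),z))))
                m=np.zeros((480,640),np.uint8); cv2.fillConvexPoly(m,cv2.convexHull(np.round(np.array(pts)*16).astype(np.int32)),1,shift=4); return m>0
            best=max(((mask((x,y))&px).sum()/(mask((x,y))|px).sum(),x,y) for x in np.arange(q[0]-12,q[0]+12,1.5) for y in np.arange(q[1]-12,q[1]+12,1.5))
            print("tin",s["p"],q,best)
for c,P in((ct,(333,352)),):
    P=onz(c,np.array([290,170])+np.array(P)/3.3,.076); print("tin by eye",R(v[2]).T@(P[:2]-v[:2])*1e3)
E
```

```text
[ 0.5507 -0.0784  0.0585]
[[0.3, 0.9], [-0.0, 0.5], [-0.1, -0.4], [0.4, -0.6], [0.8, 0.7], [0.1, 0.3], [-0.1, -0.9], [0.4, -0.2], [-0.1, -0.0], [0.3, -0.2], [0.1, 0.3], [1.0, -0.1], [-0.9, 0.8], [0.6, -0.7], [0.5, -0.1], [-0.0, -0.7], [0.8, 0.7], [-0.2, -0.7]]
press [ 0.4768304  -0.08276345  0.056     ] bare [ 0.50476357 -0.16627236  0.055     ]
tin 0.81 [-50.98649147   3.03439268] (np.float64(0.8820224719101124), np.float64(-43.48649147247794), np.float64(1.534392675004277))
tin by eye [-44.72476096   1.9638174 ]
```

```bash
cat >> h.py <<'E'
from scipy.spatial.transform import Rotation as Ro
v=np.load("m.npy"); cc,ss=np.cos(v[2]),np.sin(v[2])
mx=np.array([cc,ss,0]); my=np.array([-ss,cc,0])
def W(x,y,z): return np.array([v[0],v[1],0])+mx*x/1e3+my*y/1e3+np.array([0,0,z/1e3])
def T(x,y,ztip): return W(x,y,ztip+bot.finger_overhang*1e3)
def rot(yax):
    z=np.array([0,0,-1.]); return Ro.from_matrix(np.column_stack([np.cross(yax,z),yax,z])).as_rotvec()
def pick(p,yax):
    q0=bot.current_joint_pos(); c=[(abs(q[5]),s) for s in(1,-1) for q in[bot.ik(p,rot(s*yax))] if q is not None]
    return rot(min(c)[1]*yax)
E
python3 - <<'E'
from h import *
print(bot.finger_overhang)
bot.command_gripper(.016,20)
o=pick(T(-44.5,50,140),mx); bot.move_pose(T(-44.5,50,140),o)
print(bot.current_joint_pos(),bot.current_opening(),bot.current_time())
print(bot.move_straight(T(-44.5,50,90),.12), bot.move_straight(T(-44.5,50,64),.05,guard=4))
c=bot.camera("scene"); save(c,"s1.png")
cv2.imwrite("pics/s1c.png",cv2.resize(c["img"][150:390,100:400,::-1],None,fx=2.5,fy=2.5))
print(bot.current_tool_pos(),T(-44.5,50,64),bot.current_ft_force(),bot.current_time())
E
```

```text
0.025
[-6.59965261e-02  2.81050070e-01  1.97162467e+00 -1.91772235e-04
  8.88478177e-01 -1.23258586e-01] 0.016156503941137827 3.6833
False False
[ 0.50345945 -0.03111847  0.08907424] [ 0.50335484 -0.03112331  0.089     ] [-0.10846275 -0.3713994  -0.23103513] 4.9667
```

View pics/s1c.png

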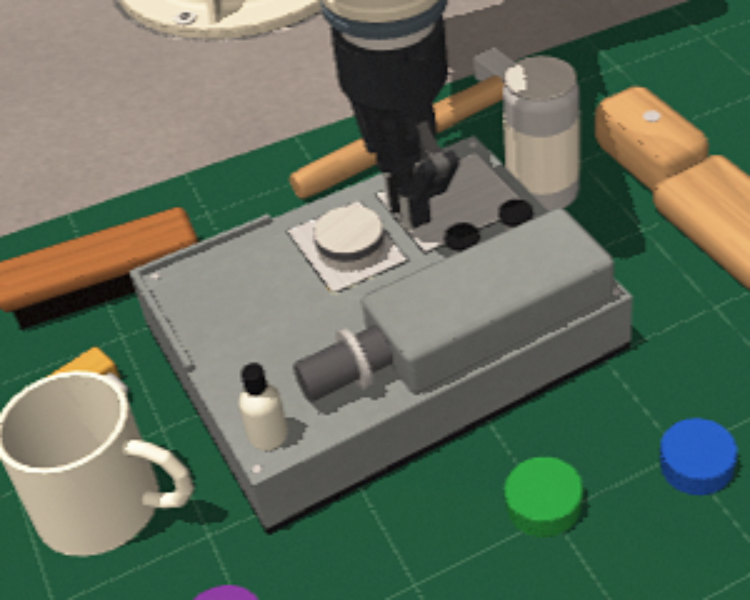

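The fingertips hover just left of the tin (crop ~(412,215) vs tin ~(348,235)) and touch nothing, so I'll push now.

```bash
python3 - <<'E'
from h import *
print(bot.move_straight(T(-46,-50,64),.04,guard=12))
print(bot.current_ft_force(),bot.current_tool_pos()-T(-46,-50,64))
bot.move_straight(T(-46,-35,64),.06); bot.move_straight(T(-46,-35,130),.12)
bot.command_gripper(0,20)
o=pick(T(-74,0,110),my); bot.move_pose(T(-74,10,150),o)
print(bot.current_time(),bot.current_opening(),bot.current_joint_pos())
c=bot.camera("scene"); a=c["img"][180:420,100:400,::-1]; t=bot.camera("top")
cv2.imwrite("pics/s2c.png",cv2.resize(a,None,fx=2.5,fy=2.5)); cv2.imwrite("pics/t2c.png",cv2.resize(t["img"][170:350,290:490,::-1],None,fx=3.3,fy=3.3))
for k in(c,t):
    for s in bot.silhouettes("tin",k):
        d=onz(k,s["point"],.066)-W(0,0,0); print(round(s["p"],2),d@mx*1e3,d@my*1e3)
E
```

```text
False
[-0.17094907  1.5034679  -0.44230138] [9.86096593e-06 7.19605693e-05 9.88165434e-07]
10.475 -5.82951269762144e-05 [-1.54818984e-01  2.34221421e-01  2.00978493e+00 -1.75556156e-05
  8.97614813e-01  1.35642464e+00]
0.93 254.52982249100515 89.58097512065773
0.85 196.65418752597256 -198.2742674135106
0.71 -43.755813931796425 -83.80440743878015
0.59 223.22628227773987 -4.463555289681155
0.89 180.13116876925756 25.374933329387964
0.7 156.51006207030883 -177.32575729520684
0.69 211.92407562569267 125.56716681053648
```

View pics/s2c.png

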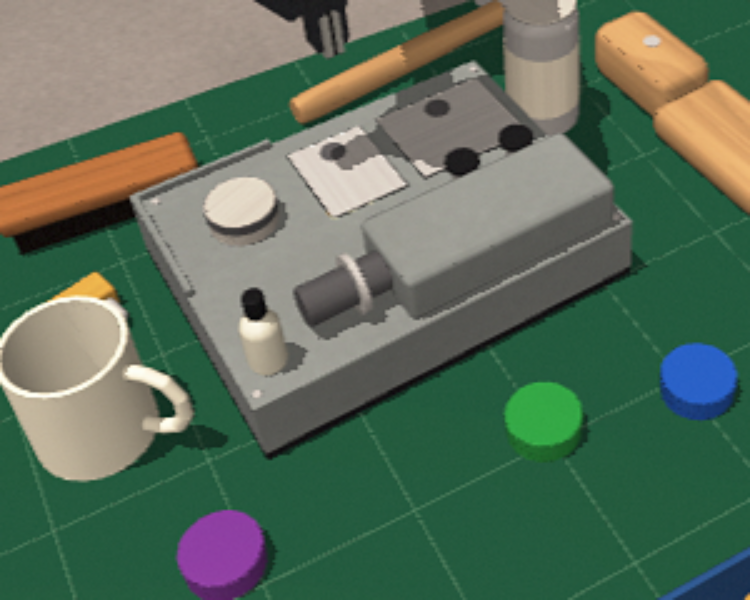

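The tin stands flat on the bare part (crop (240,208), machine about (-44,-84)), clear of the hatch. The uncovered spot at (334,152) is within 2 mm of the predicted press point, so I'll press it.

```bash
python3 - <<'E'
from h import *
tip=lambda:(bot.current_tool_pos()[2]-bot.finger_overhang)*1e3
bot.move_straight(T(-73.5,0,70),.1); bot.sleep(.2)
print(bot.move_straight(T(-73.5,0,50),.02,guard=1.5),tip(),bot.current_ft_force())
print(bot.move_straight(T(-73.5,0,45),.015,guard=18),tip(),bot.current_ft_force())
print(bot.current_tool_pos()-T(-73.5,0,45))
bot.move_straight(T(-73.5,0,130),.25); bot.move_straight(T(-110,0,180),.2); bot.sleep(.5)
c=bot.camera("scene"); print(bot.current_time(),bot.current_ft_force())
cv2.imwrite("pics/s3c.png",cv2.resize(c["img"][180:420,100:400,::-1],None,fx=2.5,fy=2.5))
E
```

```text
True 55.61885373797935 [-2.43483917e-03  3.14213399e-02  2.76127546e+00]
True 48.11138372314467 [-2.83419426 -0.05300787 14.23608881]
[ 3.12578244e-04 -2.61832715e-05  3.11138372e-03]
14.5917 [-0.34147438  0.10343602 -0.90020985]
```

View pics/s3c.png

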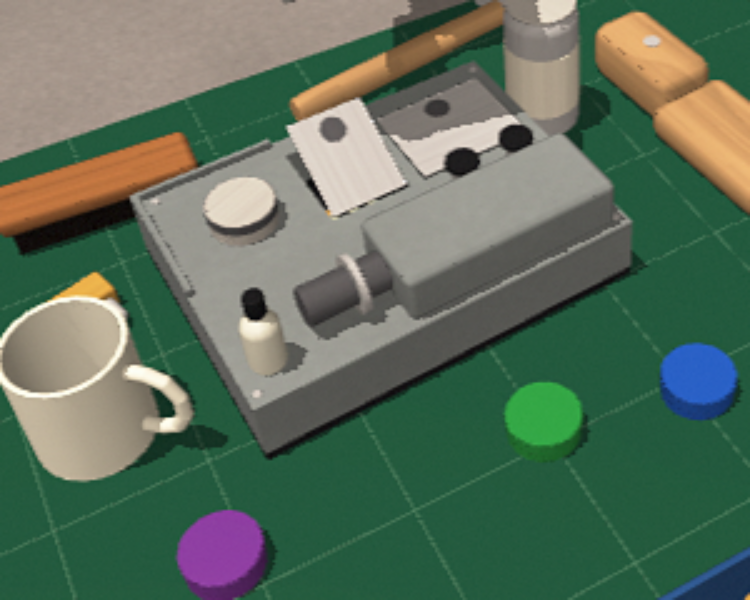

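The small hatch stands open, with its front edge lifted to crop (325,110). The tin and everything else are where they were, and the arm is clear.

```bash
python3 -c "
from plant import bot
print(bot.close_job())"
```

```text
the job is handed in; nothing more can be done
None
```

The tin was slid onto the bare deck, clear of the small hatch. The hatch was then pressed once and left standing open, nothing else was visibly disturbed, and the job was handed in at about 15 s.

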